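# Clamp a collet block with the guarded knob

## Task

Stand the steel collet block upright on the bed of the setting clamp, midway across it between the brass pad and the back stop, and let go. Then reach through the round opening of the guard and turn the recessed knob clockwise until the pad holds the block against the stop with about 12 N, and leave it so. Never squeeze the block with more than 24 N, do not lean on the guard with more than 15 N, and leave the mug, pliers and ring alone.

Things in the scene. Friction and masses are not known exactly. Their poses are not given: they have to be found in the camera images.
- clamp: Low dark steel bench clamp, fixed. Origin: underside, below the clamping line; the jaw pushes along its +y axis, z is up. Base plate 120 (x) by 260 (y from -150 to 110) by 20 mm thick; its top, 20 mm above the bench, is the bed. In its frame the knob's axis is at x = 0, y = -85 mm, the bed at y = 50 mm.
- bed (a point): Point on the bed (20 mm above the bench) in the jaw gap, at clamp x = 0, y = 50 mm, axes as the clamp. Behind it the fixed steel back stop, 44 wide, 34 high, 14 thick: its front face is pinned anywhere from y = 66 to 74 mm of the clamp and is not measured. Gap from pad to stop at the start: 33 to 44 mm.
- pad: Brass pad of the jaw, 34 wide (x), 8 thick, spanning 3 to 30 mm above the bed. Origin: at bed height, middle of its front face (toward the block). Axes as the clamp. Unloaded its face is at clamp y = 30 mm + 10 mm per rad of knob. It sits on a spring: 6 N per mm that it is pushed back from there, at most 7 mm.
- guard: Aluminium guard fixed over the knob: plate 112 by 112 mm, 5 thick, its top 82 mm above the bench, on corner posts and wire bars, with one round opening 90 mm in diameter centred over the knob. Origin: on the knob's axis at bed height (20 mm above the bench).
- opening (a point): Centre of the guard's opening, level with the top of the guard plate (82 mm above the bench).
- knob (a joint): Knob angle in rad, 0 (jaw fully back) to 3.4; grows as it turns clockwise seen from above; starts at 0 to 0.3. The jaw goes 10 mm forward per rad. Friction of about 0.2 N m holds the setting on release; in slow steady turning the torque rises by 0.01 N m per newton of pad force over its level in free turning. 0.1 rad past contact adds 6 N: stop by feel.
- knob_grip (a point): Grip point on the knob's axis, 62 mm above the bench (20 mm below the guard's top). The knob is a black upright bar 36 long, 14 thick, from 39 to 67 mm above the bench, on a disc 42 mm in diameter. x runs along the bar, z is up: close the fingers along y. At knob angle q the bar's x axis is turned by -q about z from the clamp's x.
- block: Loose steel collet block, 32 (x) by 22 (y) by 45 mm high, about 0.24 kg (varies), three round dark holes in its top. Origin: centre of the underside. It must stand in the clamp with its 22 mm across the jaw gap (its y along the clamp's y, either way round). Fingers do not fit between block and jaws: hold it across the 32 mm.
- mug: White mug with brushes, 82 mm in diameter, 90 high (brushes to about 205 mm). Bystander. Origin: centre of the underside.
- pliers: Small pliers lying flat, 130 by 55 by 12 mm. Bystander. Origin: under the pivot.
- ring: Brass finger ring lying flat, 23 mm in diameter, 5 high. Bystander. Origin: centre of the underside.
There are look-alikes about, which are no part of the job. What is shaped like the block but brown is not meant.

How it is judged:
On the way, in this order (a step that is already met when the one before it is completed fails the run):
1. the block stands upright on the bed between pad and stop, let go (x of block in the frame of clamp between -0.012 and 0.012 m and y of block in the frame of clamp between 0.038 and 0.068 m and z of block in the frame of clamp between 0.016 and 0.024 m and angle between block's own z axis and vertical below 0.1 rad and contact force between block and the fingers below 0.1 N), for 0.2 s.
2. the pad presses the block with more than 6 N (contact force between pad and block above 6 N), for 0.2 s.
At the end, for the whole second after the job is handed in: The block stands upright (within 0.1 rad) on the bed, within 12 mm of the middle across the jaws, still, and the pad presses it against the stop with 6 to 18 N; nothing moves and the knob is released (x of block in the frame of clamp between -0.012 and 0.012 m and y of block in the frame of clamp between 0.038 and 0.068 m and z of block in the frame of clamp between 0.016 and 0.024 m and angle between block's own z axis and vertical below 0.1 rad and contact force between pad and block between 6 and 18 N and linear speed of block below 0.01 m/s and velocity of joint knob below 0.05 rad/s); the robot touches nothing.
It fails at once if the block is squeezed by the pad with more than 24 N (contact force between pad and block above 24 N).
It fails at once if the robot presses on the guard with more than 15 N (contact force between any of the fingers, the arm and guard above 15 N).
It fails at once if a bystander (mug, pliers, ring) is moved by more than 15 mm (distance of any of mug, pliers, ring from where it was at the start of the episode above 0.015 m).
It also fails if it takes over 72 s, if anything falls off the work surface, if the arm or the gripper's body presses on something with over 40 N, if the wrist force passes 120 N, or if a joint passes its speed limit or range.

## Robot

A 7-joint arm with a two-finger parallel gripper is mounted at the origin on the work surface. World frame = base frame: x ahead of the robot, y to its left, z up, the work surface at z = 0. Lengths are in m, angles in rad, forces in N, time in s.
With the tool pointing down it reaches from about 0.425 to 0.925 m from the base axis. Payload 6.8 kg.
Tool frame: the origin (TCP) lies between the finger pads; the fingertips stand r.tcp_to_tips ahead of it and the grasp point (between the pads) lies 3 mm ahead of it (r.tcp_to_tips is the distance from the TCP to the fingertips, in m); z points along the fingers, y is the line along which they close (so a half turn about z gives the same grasp; the last joint's range is limited). The gripper opens to 85 mm and grips with 20 to 120 N. Pads are 22 mm wide; open, the fingers measure 114 mm over their backs; the gripper's body (76 mm by 85 mm) begins 54 mm behind the grasp point. The pads swing forward as they close: fully open they stand 13 mm farther back than shut.
Start: joints at [1.23, 0.477, 0.022, 1.555, -0.011, 1.109, -0.083], TCP at [0.156, -0.657, 0.218] pointing down, gripper open.
Joint ranges: [-2.96, 2.96], [-0.34, 2.1], [-1.41, 1.46], [0.24, 2.44], [-1.37, 4.51], [0.17, 1.92], [-2.96, 2.96]. Speed limits (rad/s): [2.39, 2.39, 3.14, 3.14, 3.14, 3.14, 3.14].

## Interface

Orientations are given as a rotation vector (axis times angle).
In Python, from bench import r gives the robot as it stands. The module is installed in compiled form; this text tells all that it offers.
- The arm moves only by the tool step_arm, never from a script. Its argument "moves" is a list of rows, each an object of numbers: "rx", "ry", "rz": the turn, a rotation vector about the tool's x, y, z in degrees; "dx", "dy", "dz": the shift along the tool's x, y, z in mm; "gripper": the opening, from -1 (shut) to 1 (fully open). In form: [{"rx": .., "ry": .., "rz": .., "dx": .., "dy": .., "dz": .., "gripper": ..}, ...]. A call has 1 to 20 rows; each row shifts and turns the commanded pose from where the row before left it, along the tool's axes as they then stand; what a row does not reach is not made up. A row lasts 1/8 s, in which the tool goes at most 62.5 mm and 10.7 degrees, less where a joint would pass 70% of its speed; a pose out of reach is approached as far as the arm can. A call is refused whole if a number of a shift passes 62.5 or a number of a turn 10.7, either way. A call with a gripper value outside its range is refused whole. The fingers move at their own pace and stop on an object; "grip_force" is the grip in N (left out, the last holds). Time passes only in rows, so rows that do not move let the fingers close. It gives the time, the measured TCP pose, the force, the opening and the grip force at its end, in the units of the state.
- r.get_obs(): the state, without advancing time (a new reading comes with each control period).
- r.grab_frame(name): name is "side" or "top" or "wrist"; returns the picture (400x640x3 uint8, blue, green, red); there is no depth.
- r.camera_info(name): a dict with "mtx" (3x3 intrinsics, pixels), "D" ([k1, k2, p1, p2, k3] as OpenCV has them; the pictures are not rectified), "rvec" (rotation vector, rad) and "tvec" (3), from world to camera coordinates, as OpenCV has them. Camera axes: x right, y down, z forward; pixel columns grow to the right and rows downward; lengths in m; the calibration is good to about 2 mm. A picture is of the moment at which its call begins: read the wrist's pose just before it. camera_info takes no time and is no camera call; for the wrist camera it gives the pose at the moment of the call.
- r.hand_in(): hands the job in; it is judged then, once.
The state is a dict: "clock": time; "joints": joint angles; "qvel": joint speeds; "tau": joint torques, N m; "tcp_pos": TCP position; "orientation": TCP orientation; "contact_force": force on the tool from outside, world axes, zero at the start; "moment": the same for the moment, N m; "grip_width": finger opening in m; "gripper_force": force on a finger pad.
Only numpy, scipy, OpenCV 4.12 (cv2) and the standard library are available. Lean on these libraries where they do the work, as an engineer would, in place of code of your own. Each camera call takes 0.05 s, during which the arm holds its last target. There are 200 camera calls.

## Working session

There is one attempt and no reset: what is moved stays moved. The work goes in short steps, Python scripts to look and compute and a tool call to move; the robot and the scene stay as the last step left them, time stands still between calls to the robot, and variables do not carry over. Pictures are saved under pics/ and viewed, at most 10 in all, crops included, and the job is handed in when it is done.

Besides the shell and the picture viewer there is one more tool, called after "Call:" as a command line: name --argument value ..., lists and objects as JSON in quotes. step_arm: Moves the arm, as the interface text tells. Its arguments: {"type":"object","properties":{"moves":{"type":"array","items":{"type":"object","properties":{"rx":{"type":"number"},"ry":{"type":"number"},"rz":{"type":"number"},"dx":{"type":"number"},"dy":{"type":"number"},"dz":{"type":"number"},"gripper":{"type":"number"}}}},"grip_force":{"type":"number"}},"required":["moves"]}

```bash
mkdir -p pics
cat > h.py <<'E'
import numpy as np, cv2
from bench import r
def cam(n):
    c=r.camera_info(n); return [np.array(c[k],float) for k in("mtx","D","rvec","tvec")]
def ray(c,px):
    K,D,rv,tv=c
    u=cv2.undistortPoints(np.array(px,float).reshape(-1,1,2),K,D).reshape(-1,2)
    R=cv2.Rodrigues(rv)[0]; d=np.c_[u,np.ones(len(u))]@R
    return -R.T@tv.ravel(), d
def onz(c,px,z):
    o,d=ray(c,px); return o+d*((z-o[2])/d[:,2])[:,None]
def proj(c,P):
    K,D,rv,tv=c; return cv2.projectPoints(np.array(P,float).reshape(-1,1,3),rv,tv,K,D)[0].reshape(-1,2)
E
python3 - <<'E'
from h import *
for n in("top","side"):
    f=r.grab_frame(n); cv2.imwrite(f"pics/{n}0.png",f)
    c=cam(n); print(n,ray(c,[[320,200]]))
o=r.get_obs(); print(o, r.tcp_to_tips)
E
```

```text
top (array([ 0.36952092, -0.04626086,  1.22428588]), array([[ 0.2195061 ,  0.00926866, -0.97560316]]))
side (array([0.27371359, 0.48059311, 0.86684817]), array([[ 0.35379973, -0.51300955, -0.78211042]]))
{'clock': 0.1, 'joints': array([ 1.2299202 ,  0.4777513 ,  0.02235838,  1.55635763, -0.01147308,
        1.1092934 , -0.08307666]), 'qvel': array([ 0.00264868, -0.00165191,  0.00014368, -0.00364268, -0.00022847,
        0.00110518, -0.00071389]), 'tau': array([ 5.41681584e-03, -5.97759533e+01,  1.61412813e+00, -2.81952453e+01,
        1.27627634e-02,  5.04481955e-03,  3.58564080e-05]), 'tcp_pos': array([ 0.15554935, -0.65625803,  0.21679843]), 'orientation': array([-3.11869703e+00, -3.64692376e-01,  5.46400999e-04]), 'contact_force': array([ 0.39161289, -0.5091265 ,  0.209801  ]), 'moment': array([-0.01882014, -0.02852202, -0.0241356 ]), 'gripper_force': 0.0, 'grip_width': 0.085419542310371} 0.022
```

View pics/top0.png

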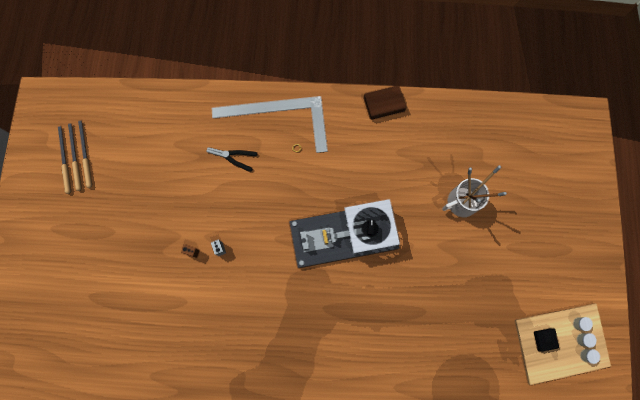

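View pics/side0.png

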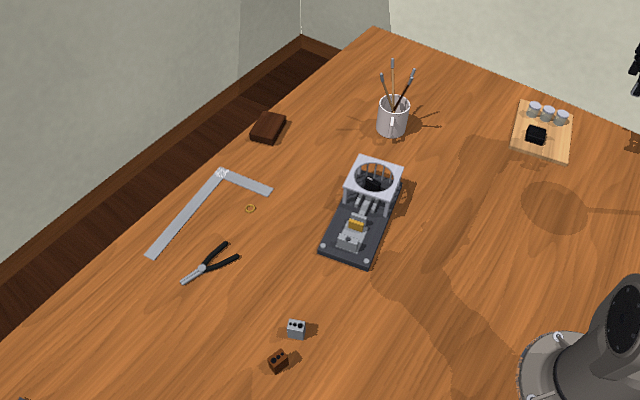

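The top view shows the steel block at about (217,247) and the brown look-alike at (190,250). The guard is at (372,226) and the back stop at about (308,242). Next I'll get rough world positions and enlarge the area.

Run:
```python
from h import *
f=cv2.imread("pics/top0.png"); c=cam("top")
print(onz(c,[[217,246],[190,249]],.045), onz(c,[[372,226]],.082), onz(c,[[310,240]],.02))
a=cv2.resize(f[225:275,170:240],None,fx=5.7,fy=5.7,interpolation=cv2.INTER_CUBIC)
b=cv2.resize(f[190:275,280:410],None,fx=6,fy=6,interpolation=cv2.INTER_CUBIC)
h=max(a.shape[0],0); 
cv2.imwrite("pics/c1.png",b)
# guard plate bright mask
g=cv2.cvtColor(f,cv2.COLOR_BGR2HSV)
m=((g[...,1]<40)&(g[...,2]>150)).astype(np.uint8)
m2=m.copy();
n,l,s,ce=cv2.connectedComponentsWithStats(m)
for i in range(1,n):
    if s[i,4]>15 and 170<ce[i][0]<420 and 190<ce[i][1]<280:
        pts=np.argwhere(l==i)[:,::-1].astype(np.float32)
        print(s[i],ce[i],cv2.minAreaRect(pts))
```

```text
[[0.50874406 0.21350264 0.045     ]
 [0.49830629 0.28002189 0.045     ]] [[ 0.56766308 -0.1625468   0.082     ]] [[ 0.53670014 -0.01388384  0.02      ]]
[ 345  200   55   53 1030] [371.34854369 225.98932039] ((371.715576171875, 225.50657653808594), (46.07635498046875, 47.43291473388672), 79.2156982421875)
[300 228  29  22 244] [315.84836066 237.51639344] ((315.4883117675781, 239.30191040039062), (19.314340591430664, 28.28030014038086), 80.90972137451172)
[330 228   5  14  36] [331.88888889 234.38888889] ((331.80767822265625, 234.5384521484375), (13.532013893127441, 2.5495097637176514), 78.69007110595703)
[337 232   8   6  35] [340.8        234.05714286] ((340.8077087402344, 234.0384521484375), (4.706787586212158, 7.0601806640625), 78.69007110595703)
[215 240   7  12  33] [218.60606061 244.96969697] ((219.00003051757812, 245.5000457763672), (11.627553939819336, 3.130495071411133), 63.43495178222656)
[211 242   6  12  34] [213.35294118 247.17647059] ((213.65000915527344, 247.4499969482422), (12.016655921936035, 2.846050262451172), 71.56505584716797)
[303 242   5   7  29] [305.24137931 245.10344828] ((305.0, 245.0), (6.0, 4.0), 90.0)
```

View pics/c1.png

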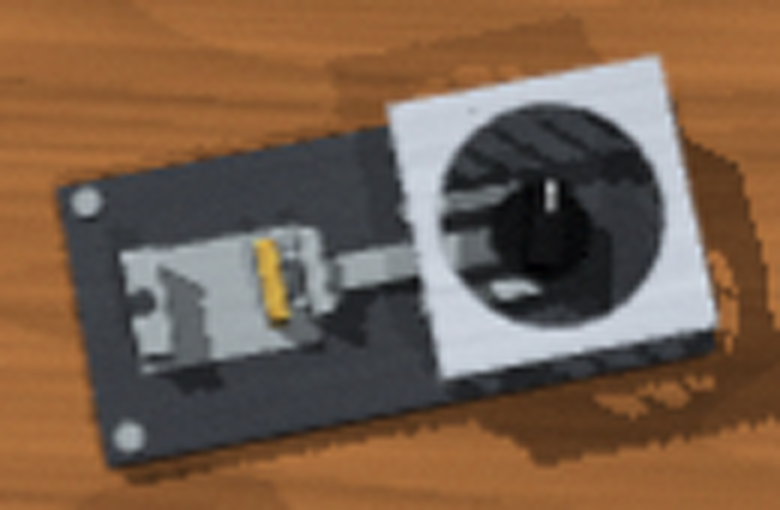

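The enlarged crop (6x) shows the guard plate's corners, the hole over the knob, and the plate's left corners at crop (62,187) and (108,465). The brass pad is at crop (270,280) and the stop at about (140,300). Now I'll fit the clamp pose.

```bash
cat >> h.py <<'E'
from scipy.spatial.transform import Rotation as Ro
def T():
    o=r.get_obs(); return np.array(o["tcp_pos"]),Ro.from_rotvec(o["orientation"]).as_matrix(),o
def plan(xyz):
    p,R,o=T(); print("pos",p.round(4),"toolx yaw",np.degrees(np.arctan2(R[1,0],R[0,0])).round(2),"tilt",np.degrees(np.arccos(-R[2,2])).round(2),"shift mm",(R.T@(np.array(xyz)-p)*1000).round(1))
E
python3 - <<'E'
from h import *
c=cam("top")
t=lambda L:[((u+.5)/6+280-.5,(v+.5)/6+190-.5) for u,v in L]
B=onz(c,t([(62,187),(108,465)]),.02)[:,:2]
G=onz(c,t([(388,103),(658,58),(717,325),(440,378)]),.082)[:,:2]
M=np.array([(60,110),(-60,110),(56,-85+56),(56,-85-56),(-56,-85-56),(-56,-85+56)])/1000.
W=np.r_[B,G]
a=M-M.mean(0);b=W-W.mean(0);th=np.arctan2((a[:,0]*b[:,1]-a[:,1]*b[:,0]).sum(),(a*b).sum())
R=np.array([[np.cos(th),-np.sin(th)],[np.sin(th),np.cos(th)]]);t0=W.mean(0)-R@M.mean(0)
print("clamp",t0,np.degrees(th),"res mm",((M@R.T+t0-W)*1000).round(1).tolist())
for n,y in(("bed",.05),("knob",-.085)): print(n,R@[0,y]+t0)
pad=onz(c,t([(257,240),(280,322)]),.05)[:,:2]
print("pad front top",((pad-t0)@R*1000))
p,Rt,o=T(); w=cam("wrist"); oo,d=ray(w,[[320,200]]); print("cam in tool",Rt.T@(oo-p),Rt.T@d[0])
print("mug",onz(c,[[472,195]],.09)); plan([.45,-.3,.25]); plan([.509,.2135,.25])
E
```

```text
clamp [ 0.55025623 -0.07908493] 12.793886288273224 res mm [[0.8, 2.4], [-0.4, 1.0], [-0.9, -0.3], [1.0, -0.7], [-0.4, -1.0], [-0.0, -1.3]]
bed [ 0.53918401 -0.03032628]
knob [ 0.56907901 -0.16197463]
pad front top [[ 16.78629877  32.13516629]
 [-18.12868466  29.11598089]]
cam in tool [ 7.56257884e-02 -9.57690809e-05 -1.56175768e-01] [-0.2921401  -0.01573365  0.95637413]
mug [[ 0.65198001 -0.40544258  0.09      ]]
pos [ 0.1555 -0.6563  0.2168] toolx yaw 13.34 tilt 0.1 shift mm [ 368.7 -278.8  -32.8]
pos [ 0.1555 -0.6563  0.2168] toolx yaw 13.34 tilt 0.1 shift mm [ 544.6 -764.8  -32. ]
```

Call:
step_arm --moves '[{"dx": 53,"dy": -40,"dz": -5},{"dx": 53,"dy": -40,"dz": -5},{"dx": 53,"dy": -40,"dz": -5},{"dx": 53,"dy": -40,"dz": -5},{"dx": 53,"dy": -40,"dz": -5},{"dx": 53,"dy": -40,"dz": -5},{"dx": 53,"dy": -40,"dz": -5},{"dx": 20,"dy": -54},{"dx": 20,"dy": -54},{"dx": 20,"dy": -54},{"dx": 20,"dy": -54},{"dx": 20,"dy": -54},{"dx": 20,"dy": -54},{"dx": 20,"dy": -54},{"dx": 20,"dy": -54},{"dx": 16,"dy": -54},{"dz": 20},{"dz": 20}]'

```text
invalid input at $.moves[0]: expected keys rx, ry, rz, dx, dy, dz, gripper
```

Run:
```python
from h import *
plan([.509,.2135,.2]); print(r.get_obs()["joints"],r.get_obs()["clock"])
f=r.grab_frame("wrist"); cv2.imwrite("pics/w1.png",f)
c=cam("wrist"); print(proj(c,[[.509,.2135,.045]]))
```

```text
pos [ 0.1555 -0.6563  0.2168] toolx yaw 13.34 tilt 0.1 shift mm [ 544.6 -764.7   18. ]
[ 1.2299202   0.4777513   0.02235838  1.55635763 -0.01147308  1.1092934
 -0.08307666] 0.1
[[721.9862712  481.87279821]]
```

View pics/w1.png

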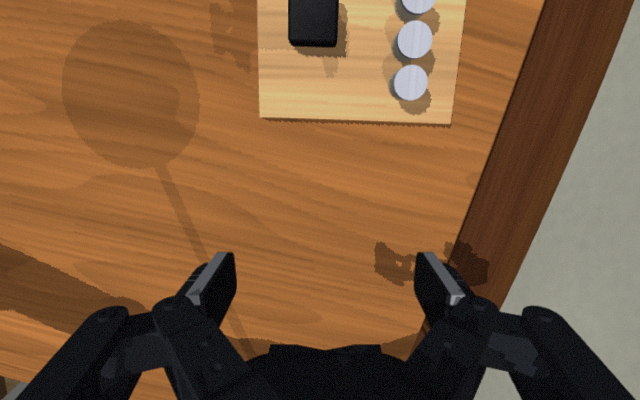

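The call was refused because each row must carry every key. The picture is of the start pose: fingers and the tray, no block in view. I'll resend with full rows.

Call:
step_arm --moves '[{"rx": 0,"ry": 0,"rz": 0,"dx": 53,"dy": -40,"dz": -5,"gripper": 1},{"rx": 0,"ry": 0,"rz": 0,"dx": 53,"dy": -40,"dz": -5,"gripper": 1},{"rx": 0,"ry": 0,"rz": 0,"dx": 53,"dy": -40,"dz": -5,"gripper": 1},{"rx": 0,"ry": 0,"rz": 0,"dx": 53,"dy": -40,"dz": -5,"gripper": 1},{"rx": 0,"ry": 0,"rz": 0,"dx": 53,"dy": -40,"dz": -5,"gripper": 1},{"rx": 0,"ry": 0,"rz": 0,"dx": 53,"dy": -40,"dz": -5,"gripper": 1},{"rx": 0,"ry": 0,"rz": 0,"dx": 53,"dy": -40,"dz": -5,"gripper": 1},{"rx": 0,"ry": 0,"rz": 0,"dx": 20,"dy": -54,"dz": 0,"gripper": 1},{"rx": 0,"ry": 0,"rz": 0,"dx": 20,"dy": -54,"dz": 0,"gripper": 1},{"rx": 0,"ry": 0,"rz": 0,"dx": 20,"dy": -54,"dz": 0,"gripper": 1},{"rx": 0,"ry": 0,"rz": 0,"dx": 20,"dy": -54,"dz": 0,"gripper": 1},{"rx": 0,"ry": 0,"rz": 0,"dx": 20,"dy": -54,"dz": 0,"gripper": 1},{"rx": 0,"ry": 0,"rz": 0,"dx": 20,"dy": -54,"dz": 0,"gripper": 1},{"rx": 0,"ry": 0,"rz": 0,"dx": 20,"dy": -54,"dz": 0,"gripper": 1},{"rx": 0,"ry": 0,"rz": 0,"dx": 20,"dy": -54,"dz": 0,"gripper": 1},{"rx": 0,"ry": 0,"rz": 0,"dx": 16,"dy": -54,"dz": 0,"gripper": 1},{"rx": 0,"ry": 0,"rz": 0,"dx": 0,"dy": 0,"dz": 20,"gripper": 1},{"rx": 0,"ry": 0,"rz": 0,"dx": 0,"dy": 0,"dz": 20,"gripper": 1},{"rx": 0,"ry": 0,"rz": 0,"dx": 0,"dy": 0,"dz": 0,"gripper": 1}]'

```text
clock: 2.52
tcp_pos: [0.4919, 0.1921, 0.209]
orientation: [3.119, 0.365, -0.005]
contact_force: [0.0, -0.3, 0.5]
grip_width: 0.0855
gripper_force: 0.0
```

Run:
```python
from h import *
plan([.509,.2135,.2]); print(r.get_obs()["joints"],r.get_obs()["clock"])
f=r.grab_frame("wrist"); cv2.imwrite("pics/w2.png",f)
c=cam("wrist"); print(proj(c,[[.509,.2135,.045]]))
```

```text
pos [0.4919 0.1921 0.209 ] toolx yaw 13.35 tilt 0.21 shift mm [ 21.6 -16.9   9. ]
[-0.03839668  0.29529313 -0.54008705  1.88292763  0.17646329  1.01412374
 -1.99137677] 2.525
[[309.05043403 160.54711326]]
```

View pics/w2.png

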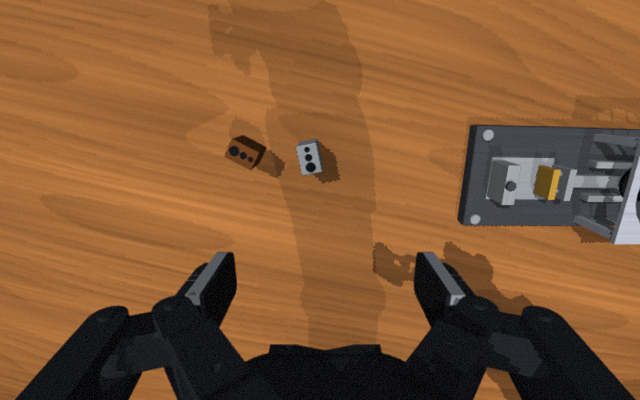

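The wrist view shows the steel block at (309,157), with its long axis roughly along the image's vertical. The brown one is at (244,152) and the clamp is at right.

Run:
```python
from h import *
f=cv2.imread("pics/w2.png"); c=cam("wrist")
g=cv2.cvtColor(f,cv2.COLOR_BGR2HSV)
m=((g[...,1]<60)&(g[...,2]>110)).astype(np.uint8); m[:, :290]=0; m[:,335:]=0; m[:130]=0; m[190:]=0
k,_=cv2.findContours(m,cv2.RETR_EXTERNAL,cv2.CHAIN_APPROX_NONE)
k=max(k,key=cv2.contourArea); h=cv2.convexHull(k)
P=onz(c,h.reshape(-1,2),.045)[:,:2]
q=cv2.minAreaRect((P*1000).astype(np.float32)); print(q); b=cv2.boxPoints(q)
for i in range(2): e=b[i+1]-b[i]; print(np.linalg.norm(e),np.degrees(np.arctan2(e[1],e[0])))
cv2.imwrite("pics/bl.png",cv2.resize(f[135:185,285:345],None,fx=10,fy=10,interpolation=cv2.INTER_CUBIC))
# holes
fill=cv2.drawContours(np.zeros_like(m),[h],-1,1,-1)
d=((fill>0)&(g[...,2]<90)).astype(np.uint8)
n,l,s,ce=cv2.connectedComponentsWithStats(d)
for i in range(1,n): print(s[i,4],ce[i],onz(c,[ce[i]],.045)[0])
```

```text
((510.933837890625, 214.80441284179688), (32.144229888916016, 21.227401733398438), 24.229393005371094)
21.227417 -65.77058
32.144222 24.22942
23 [306.65217391 149.08695652] [0.52021216 0.21854946 0.045     ]
1 [317. 149.] [0.5227811  0.20804734 0.045     ]
41 [308.14634146 157.14634146] [0.5123045  0.21520613 0.045     ]
1 [319. 159.] [0.51301399 0.20364773 0.045     ]
79 [310.34177215 166.82278481] [0.50275679 0.21071396 0.045     ]
1 [320. 164.] [0.50806479 0.20141826 0.045     ]
1 [314. 173.] [0.49712706 0.20545947 0.045     ]
```

Call:
step_arm --moves '[{"rx": 0,"ry": 0,"rz": -10,"dx": 0,"dy": 0,"dz": 0,"gripper": 1},{"rx": 0,"ry": 0,"rz": -10,"dx": 0,"dy": 0,"dz": 0,"gripper": 1},{"rx": 0,"ry": 0,"rz": -10,"dx": 0,"dy": 0,"dz": 0,"gripper": 1},{"rx": 0,"ry": 0,"rz": -10,"dx": 0,"dy": 0,"dz": 0,"gripper": 1},{"rx": 0,"ry": 0,"rz": -10,"dx": 0,"dy": 0,"dz": 0,"gripper": 1},{"rx": 0,"ry": 0,"rz": -10,"dx": 0,"dy": 0,"dz": 0,"gripper": 1},{"rx": 0,"ry": 0,"rz": -10,"dx": 0,"dy": 0,"dz": 0,"gripper": 1},{"rx": 0,"ry": 0,"rz": -10,"dx": 0,"dy": 0,"dz": 0,"gripper": 1},{"rx": 0,"ry": 0,"rz": -10,"dx": 0,"dy": 0,"dz": 0,"gripper": 1},{"rx": 0,"ry": 0,"rz": -10,"dx": 0,"dy": 0,"dz": 0,"gripper": 1},{"rx": 0,"ry": 0,"rz": -1,"dx": 0,"dy": 0,"dz": 0,"gripper": 1},{"rx": 0,"ry": 0,"rz": 0,"dx": 0,"dy": 0,"dz": 0,"gripper": 1}]'

```text
clock: 4.08
tcp_pos: [0.4935, 0.1926, 0.2111]
orientation: [1.708, 2.636, 0.001]
contact_force: [-0.1, -0.6, -0.9]
grip_width: 0.0853
gripper_force: 0.0
```

Run:
```python
from h import *
plan([.511,.215,.04]); print(r.get_obs()["joints"])
```

```text
pos [0.4935 0.1926 0.2111] toolx yaw 114.14 tilt 0.05 shift mm [ 13.3  25.  171.1]
[ 0.22014042  0.36738283 -0.87297365  1.86535708  0.32215009  1.0559874
 -0.3600484 ]
```

Call:
step_arm --moves '[{"rx": 0,"ry": 0,"rz": 0,"dx": 7,"dy": 13,"dz": 40,"gripper": 1},{"rx": 0,"ry": 0,"rz": 0,"dx": 6.3,"dy": 12,"dz": 40,"gripper": 1},{"rx": 0,"ry": 0,"rz": 0,"dx": 0,"dy": 0,"dz": 40,"gripper": 1},{"rx": 0,"ry": 0,"rz": 0,"dx": 0,"dy": 0,"dz": 31,"gripper": 1},{"rx": 0,"ry": 0,"rz": 0,"dx": 0,"dy": 0,"dz": 20,"gripper": 1},{"rx": 0,"ry": 0,"rz": 0,"dx": 0,"dy": 0,"dz": 0,"gripper": 1},{"rx": 0,"ry": 0,"rz": 0,"dx": 0,"dy": 0,"dz": 0,"gripper": -1},{"rx": 0,"ry": 0,"rz": 0,"dx": 0,"dy": 0,"dz": 0,"gripper": -1},{"rx": 0,"ry": 0,"rz": 0,"dx": 0,"dy": 0,"dz": 0,"gripper": -1},{"rx": 0,"ry": 0,"rz": 0,"dx": 0,"dy": 0,"dz": 0,"gripper": -1},{"rx": 0,"ry": 0,"rz": 0,"dx": 0,"dy": 0,"dz": 0,"gripper": -1}]' --grip_force 40

```text
clock: 5.45
tcp_pos: [0.5104, 0.2151, 0.0397]
orientation: [1.703, 2.64, 0.0]
contact_force: [0.2, 0.7, 0.9]
grip_width: -0.0
gripper_force: 0.0
```

The gripper closed on nothing, so I'll look.

Run:
```python
from h import *
f=r.grab_frame("wrist"); g=r.grab_frame("side"); cv2.imwrite("pics/s3.png",g)
a=cv2.resize(f,(400,250)); b=cv2.resize(g[250:400,180:420],(400,250),interpolation=cv2.INTER_CUBIC)
cv2.imwrite("pics/w3.png",np.vstack([f,np.hstack([b,np.zeros((250,240,3),np.uint8)])])[:600])
plan([.511,.215,.04]); print(r.get_obs()["grip_width"])
```

```text
pos [0.5104 0.2151 0.0396] toolx yaw 114.33 tilt 0.0 shift mm [-0.4  0.5 -0.4]
0.00014606615762319188
```

View pics/w3.png

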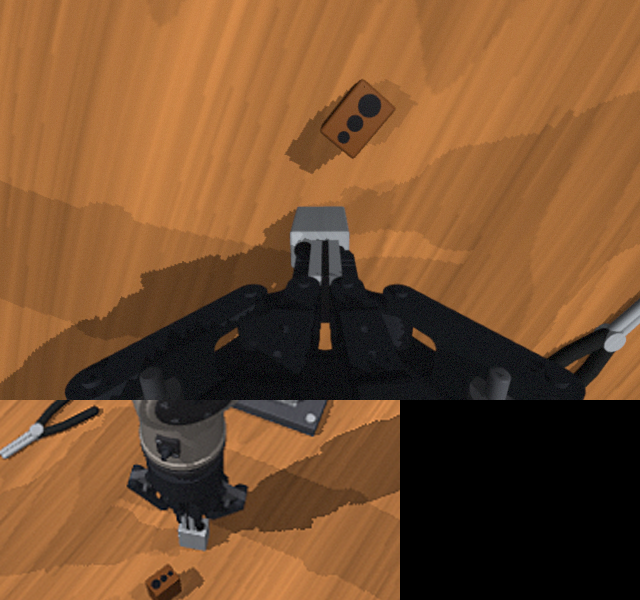

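Run:
```python
from h import *
c=cam("wrist"); p,R,o=T()
print("tip",proj(c,[p+R@[0,0,.022],p+R@[0,0,.005],p+R@[0,0,-.02]]))
print("corners at z.045",onz(c,[[290,232],[348,232]],.045),"z0",onz(c,[[299,207],[346,207]],.0))
print("tool coords", [(R.T@(x-p)*1000).round(1) for x in onz(c,[[290,232],[348,232]],.045)],[(R.T@(x-p)*1000).round(1) for x in onz(c,[[299,207],[346,207]],.0)])
f=r.grab_frame("wrist")
cv2.imwrite("pics/w4.png",cv2.resize(f[190:330,240:410],None,fx=4,fy=4,interpolation=cv2.INTER_CUBIC))
```

```text
tip [[322.11157841 229.50668907]
 [321.85569597 240.87644175]
 [321.38137636 261.98269757]]
corners at z.045 [[0.49098943 0.21720694 0.045     ]
 [0.51906699 0.22989859 0.045     ]] z0 [[0.4923779  0.2168878  0.        ]
 [0.52117073 0.22989494 0.        ]]
tool coords [array([  9.9, -16.8,  -5.4]), array([ 9.9, 14. , -5.4])] [array([  9. , -15.7,  39.6]), array([ 9. , 15.9, 39.6])]
```

View pics/w4.png

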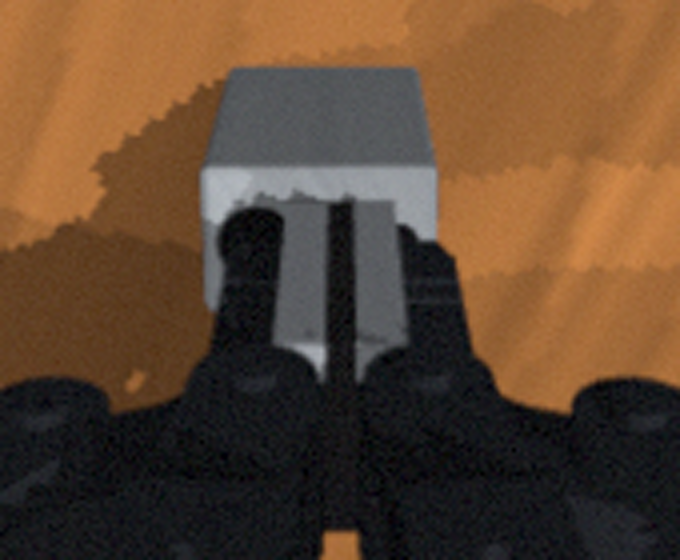

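The view shows the block still upright in place, with the fingers shut over it. I'll check where the fingertips really are, using the open-finger picture, where the pad tip corners are at (233,253) and (418,253).

Run:
```python
from h import *
c=cam("wrist"); p,R,o=T()
for px,y in(([233,253],-.0427),([418,253],.0427)):
    oo,d=ray(c,[px]); a=R.T@(oo-p); e=R.T@d[0]; s=(y-a[1])/e[1]; print("open tip in tool",(a+e*s)*1000)
for px in([305,240],[341,240]):  # now: pad tip, assume x=+11
    oo,d=ray(c,[px]); a=R.T@(oo-p); e=R.T@d[0]
    for x in(.011,.0):
        s=(x-a[0])/e[0]; print("now, x=",x,(a+e*s)*1000)
print(o["contact_force"],o["gripper_force"],o["clock"])
```

```text
open tip in tool [  6.15404382 -42.7        -22.61650794]
open tip in tool [ 12.19114992  42.7        -34.62687011]
now, x= 0.011 [ 11.          -8.03264478 -18.01842847]
now, x= 0.0 [ 0.         -9.75133319  6.24465002]
now, x= 0.011 [ 11.           9.64023361 -18.02931423]
now, x= 0.0 [ 0.        11.0254244  6.2318524]
[0.16971273 0.54186196 0.7857364 ] 0.0 5.6
```

The geometry and the empty grasp both say the real fingertips are well above where r.tcp_to_tips puts them. The side camera can check this by triangulation before I touch anything.

Run:
```python
from h import *
c=cam("side"); p,R,o=T()
f=cv2.imread("pics/s3.png")
print("tip if nominal",proj(c,[p+R@[0,0,.022]]),"block top centre",proj(c,[[.5105,.215,.045]]),"tip if 18 behind",proj(c,[p+R@[0,0,-.018]]))
cv2.imwrite("pics/s3c.png",cv2.resize(f[285:350,260:340],None,fx=8,fy=8,interpolation=cv2.INTER_CUBIC))
```

```text
tip if nominal [[294.86208721 330.24708996]] block top centre [[294.36085987 324.45311937]] tip if 18 behind [[294.15570185 321.82002994]]
```

View pics/s3c.png

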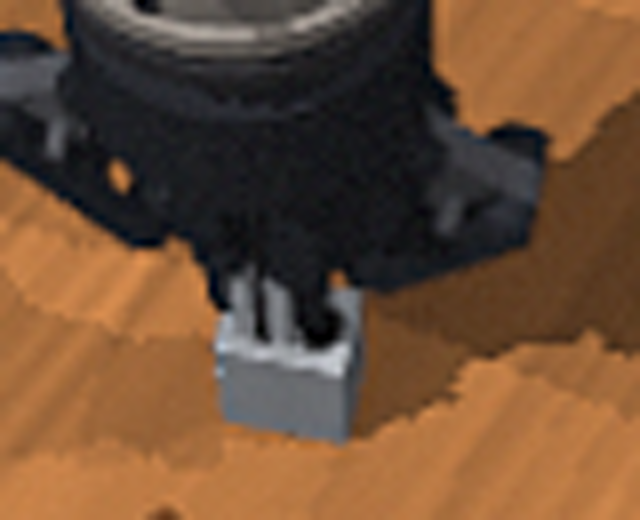

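The side crop shows the shut fingers hovering just above the block's top face (finger ends at crop row 343, front edge of the top at 357). The tips are therefore at about z 0.05, roughly 30 mm higher than stated. I'll feel down gently to calibrate.

Call:
step_arm --moves '[{"rx": 0,"ry": 0,"rz": 0,"dx": 0,"dy": 0,"dz": 1.5,"gripper": -1},{"rx": 0,"ry": 0,"rz": 0,"dx": 0,"dy": 0,"dz": 1.5,"gripper": -1},{"rx": 0,"ry": 0,"rz": 0,"dx": 0,"dy": 0,"dz": 0,"gripper": -1}]'

```text
clock: 5.98
tcp_pos: [0.5102, 0.2151, 0.0363]
orientation: [-1.703, -2.64, 0.001]
contact_force: [-0.3, 0.4, -0.4]
grip_width: -0.0002
gripper_force: 0.0
```

Call:
step_arm --moves '[{"rx": 0,"ry": 0,"rz": 0,"dx": 0,"dy": 0,"dz": 1.5,"gripper": -1},{"rx": 0,"ry": 0,"rz": 0,"dx": 0,"dy": 0,"dz": 1.5,"gripper": -1},{"rx": 0,"ry": 0,"rz": 0,"dx": 0,"dy": 0,"dz": 0,"gripper": -1}]'

```text
clock: 6.35
tcp_pos: [0.5103, 0.2151, 0.0334]
orientation: [-1.703, -2.64, 0.0]
contact_force: [0.1, -0.7, 0.3]
grip_width: 0.0
gripper_force: 0.0
```

Call:
step_arm --moves '[{"rx": 0,"ry": 0,"rz": 0,"dx": 0,"dy": 0,"dz": 1.5,"gripper": -1},{"rx": 0,"ry": 0,"rz": 0,"dx": 0,"dy": 0,"dz": 1.5,"gripper": -1},{"rx": 0,"ry": 0,"rz": 0,"dx": 0,"dy": 0,"dz": 0,"gripper": -1}]'

```text
clock: 6.72
tcp_pos: [0.5106, 0.2153, 0.0315]
orientation: [1.703, 2.639, 0.0]
contact_force: [-2.8, -1.5, 9.8]
grip_width: 0.0003
gripper_force: 5.1
```

Contact came at TCP z ≈ 0.0318, so the shut tips are really about 13 mm behind the reported TCP instead of 22 mm ahead. That is a constant offset of about 35 mm, which I'll apply from here on. Now I'll raise, open, go down and grasp.

Call:
step_arm --moves '[{"rx": 0,"ry": 0,"rz": 0,"dx": 0,"dy": 0,"dz": -20,"gripper": 1},{"rx": 0,"ry": 0,"rz": 0,"dx": 0,"dy": 0,"dz": 0,"gripper": 1},{"rx": 0,"ry": 0,"rz": 0,"dx": 0,"dy": 0,"dz": 0,"gripper": 1},{"rx": 0,"ry": 0,"rz": 0,"dx": 0,"dy": 0,"dz": 0,"gripper": 1},{"rx": 0,"ry": 0,"rz": 0,"dx": 0,"dy": 0,"dz": 0,"gripper": 1},{"rx": 0,"ry": 0,"rz": 0,"dx": 0,"dy": 0,"dz": 15,"gripper": 1},{"rx": 0,"ry": 0,"rz": 0,"dx": 0,"dy": 0,"dz": 15,"gripper": 1},{"rx": 0,"ry": 0,"rz": 0,"dx": 0,"dy": 0,"dz": 10,"gripper": 1},{"rx": 0,"ry": 0,"rz": 0,"dx": 0,"dy": 0,"dz": 8,"gripper": 1},{"rx": 0,"ry": 0,"rz": 0,"dx": 0,"dy": 0,"dz": 0,"gripper": 1},{"rx": 0,"ry": 0,"rz": 0,"dx": 0,"dy": 0,"dz": 0,"gripper": -1},{"rx": 0,"ry": 0,"rz": 0,"dx": 0,"dy": 0,"dz": 0,"gripper": -1},{"rx": 0,"ry": 0,"rz": 0,"dx": 0,"dy": 0,"dz": 0,"gripper": -1},{"rx": 0,"ry": 0,"rz": 0,"dx": 0,"dy": 0,"dz": 0,"gripper": -1},{"rx": 0,"ry": 0,"rz": 0,"dx": 0,"dy": 0,"dz": 0,"gripper": -1}]' --grip_force 40

```text
clock: 8.6
tcp_pos: [0.5104, 0.2151, 0.003]
orientation: [1.703, 2.639, -0.0]
contact_force: [-2.4, -1.0, 6.0]
grip_width: 0.0314
gripper_force: 40.7
```

Call:
step_arm --moves '[{"rx": 0,"ry": 0,"rz": 0,"dx": 0,"dy": 0,"dz": -20,"gripper": -1},{"rx": 0,"ry": 0,"rz": 0,"dx": 0,"dy": 0,"dz": -40,"gripper": -1},{"rx": 0,"ry": 0,"rz": 0,"dx": 0,"dy": 0,"dz": -40,"gripper": -1},{"rx": 0,"ry": 0,"rz": 5.7,"dx": 0,"dy": 0,"dz": -40,"gripper": -1},{"rx": 0,"ry": 0,"rz": 5.7,"dx": 0,"dy": 0,"dz": 0,"gripper": -1},{"rx": 0,"ry": 0,"rz": 0,"dx": 0,"dy": 0,"dz": 0,"gripper": -1}]'

```text
clock: 9.35
tcp_pos: [0.5104, 0.2151, 0.1436]
orientation: [1.955, 2.458, 0.001]
contact_force: [0.3, 0.2, -3.3]
grip_width: 0.0314
gripper_force: 40.6
```

Run:
```python
from h import *
plan([.550,-.079,.145]); print(r.get_obs()["joints"])
```

```text
pos [0.5104 0.2151 0.1436] toolx yaw 102.99 tilt 0.08 shift mm [-295.4  -27.6   -1.3]
[ 0.09264014  0.47389478 -0.77368283  1.88011868  0.40424197  0.94909526
 -0.63997083]
```

Call:
step_arm --moves '[{"rx": 0,"ry": 0,"rz": 0,"dx": -30,"dy": -4,"dz": 0,"gripper": -1},{"rx": 0,"ry": 0,"rz": 0,"dx": -50,"dy": -4,"dz": 0,"gripper": -1},{"rx": 0,"ry": 0,"rz": 0,"dx": -50,"dy": -4,"dz": 0,"gripper": -1},{"rx": 0,"ry": 0,"rz": 0,"dx": -50,"dy": -4,"dz": 0,"gripper": -1},{"rx": 0,"ry": 0,"rz": 0,"dx": -50,"dy": -4,"dz": 0,"gripper": -1},{"rx": 0,"ry": 0,"rz": 0,"dx": -40,"dy": -4,"dz": 0,"gripper": -1},{"rx": 0,"ry": 0,"rz": 0,"dx": -25,"dy": -4,"dz": 0,"gripper": -1},{"rx": 0,"ry": 0,"rz": 0,"dx": 0,"dy": 0,"dz": 0,"gripper": -1},{"rx": 0,"ry": 0,"rz": 0,"dx": 0,"dy": 0,"dz": 0,"gripper": -1}]'

```text
clock: 10.48
tcp_pos: [0.5487, -0.0774, 0.1423]
orientation: [-1.954, -2.459, -0.001]
contact_force: [-0.7, 0.1, -3.0]
grip_width: 0.0315
gripper_force: 40.4
```

Run:
```python
from h import *
plan([.5392,-.0303,.145])
f=r.grab_frame("wrist"); cv2.imwrite("pics/w5.png",f)
c=cam("wrist"); print(proj(c,[[.5392,-.0303,.02]]))
cv2.imwrite("pics/w5c.png",cv2.resize(f[60:300,180:480],(800,640))[:600])
```

```text
pos [ 0.5487 -0.0774  0.1423] toolx yaw 103.06 tilt 0.07 shift mm [48.1  1.4 -2.6]
[[324.31093168 137.48989549]]
```

View pics/w5.png

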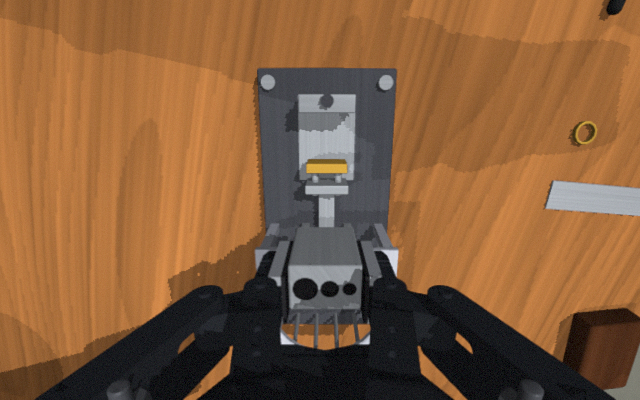

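The wrist view shows the block held, its holes at (305–350,289). The stop is at (299–355, 94–112), the brass pad at (306–348, 160–173), and the clamp plate's far corners at (258,70) and (396,69). I'll measure the gap from row profiles.

Run:
```python
from h import *
f=cv2.imread("pics/w5.png"); c=cam("wrist"); p,R,o=T()
for col in(314,340):
  print(col,[(y,*f[y,col].tolist()) for y in list(range(90,118))+list(range(154,178))])
print("plate far corners tool-frame mm",[(R.T@(x-p)*1000)[:2].round(1) for x in onz(c,[[258,69],[396.5,68.5]],.02)])
print("stop sides/top rows z.054",[(R.T@(x-p)*1000)[:2].round(1) for x in onz(c,[[299,94],[355,94],[299,111],[355,111]],.054)])
print("screws",[(R.T@(x-p)*1000)[:2].round(1) for x in onz(c,[[267.5,82],[385.5,82]],.02)])
print("pad z.05",[(R.T@(x-p)*1000)[:2].round(1) for x in onz(c,[[306,160],[348,160],[306,167],[348,167],[306,173],[348,173]],.05)])
print("nadir",proj(c,[ray(c,[[0,0]])[0]*[1,1,0]]))
```

```text
314 [(90, 81, 72, 71), (91, 72, 67, 65), (92, 73, 64, 64), (93, 83, 81, 78), (94, 140, 134, 131), (95, 174, 168, 165), (96, 176, 171, 166), (97, 170, 164, 157), (98, 167, 159, 156), (99, 165, 161, 156), (100, 164, 160, 155), (101, 166, 160, 158), (102, 169, 165, 161), (103, 167, 163, 158), (104, 170, 165, 157), (105, 169, 165, 160), (106, 168, 163, 159), (107, 162, 157, 153), (108, 162, 157, 152), (109, 167, 163, 159), (110, 160, 157, 152), (111, 160, 156, 153), (112, 124, 120, 118), (113, 118, 112, 110), (114, 127, 124, 120), (115, 125, 120, 116), (116, 125, 121, 117), (117, 126, 119, 118), (154, 185, 178, 174), (155, 191, 185, 180), (156, 173, 166, 165), (157, 171, 166, 161), (158, 155, 153, 150), (159, 57, 92, 113), (160, 28, 86, 111), (161, 37, 90, 114), (162, 37, 91, 117), (163, 42, 105, 138), (164, 66, 163, 209), (165, 70, 177, 225), (166, 68, 172, 218), (167, 67, 173, 219), (168, 72, 175, 220), (169, 75, 172, 220), (170, 69, 171, 217), (171, 63, 170, 216), (172, 72, 166, 212), (173, 90, 109, 119), (174, 124, 117, 115), (175, 140, 135, 132), (176, 180, 173, 168), (177, 177, 174
[... 833 characters left out ...]
, (165, 67, 172, 222), (166, 66, 171, 221), (167, 70, 173, 219), (168, 72, 174, 221), (169, 71, 178, 221), (170, 71, 175, 221), (171, 73, 175, 222), (172, 69, 161, 209), (173, 74, 99, 116), (174, 108, 101, 99), (175, 145, 142, 138), (176, 163, 157, 152), (177, 161, 156, 148)]
plate far corners tool-frame mm [array([105.4, -55.1]), array([105.7,  62.6])]
stop sides/top rows z.054 [array([ 83.5, -17.9]), array([83.5, 24.6]), array([ 71. , -18.2]), array([71. , 24.9])]
screws [array([ 94.8, -47.5]), array([94.8, 53.7])]
pad z.05 [array([ 32.3, -13.7]), array([32.3, 20.6]), array([ 26.5, -13.8]), array([26.5, 20.7]), array([ 21.5, -13.9]), array([21.4, 20.8])]
nadir [[324.96830407 107.30867477]]
```

Gap is about 41 mm, with its middle at tool x +49.5 and y +3.5. Setting down.

Call:
step_arm --moves '[{"rx": 0,"ry": 0,"rz": 0,"dx": 20,"dy": 1.5,"dz": 0,"gripper": -1},{"rx": 0,"ry": 0,"rz": 0,"dx": 20,"dy": 2,"dz": 0,"gripper": -1},{"rx": 0,"ry": 0,"rz": 0,"dx": 9.5,"dy": 0,"dz": 0,"gripper": -1},{"rx": 0,"ry": 0,"rz": 0,"dx": 0,"dy": 0,"dz": 20,"gripper": -1},{"rx": 0,"ry": 0,"rz": 0,"dx": 0,"dy": 0,"dz": 30,"gripper": -1},{"rx": 0,"ry": 0,"rz": 0,"dx": 0,"dy": 0,"dz": 20,"gripper": -1},{"rx": 0,"ry": 0,"rz": 0,"dx": 0,"dy": 0,"dz": 0,"gripper": -1},{"rx": 0,"ry": 0,"rz": 0,"dx": 0,"dy": 0,"dz": 0,"gripper": -1}]'

```text
clock: 11.52
tcp_pos: [0.542, -0.0295, 0.073]
orientation: [1.957, 2.457, 0.001]
contact_force: [-0.1, 0.3, -1.8]
grip_width: 0.0312
gripper_force: 40.3
```

Run:
```python
from h import *
p,R,o=T(); plan([.548,-.0774,.0235])
# target = old TCP + tool shift (49.5,3.5)
q=np.array([.5487,-.0774,.0235]); 
yaw=np.radians(103.06); t=q+np.array([np.cos(yaw),np.sin(yaw),0])*.0495+np.array([np.sin(yaw),-np.cos(yaw),0])*.0035
print(t); plan(t)
```

```text
pos [ 0.542  -0.0295  0.073 ] toolx yaw 102.93 tilt 0.05 shift mm [-48.   -4.9  49.4]
[ 0.54092389 -0.02838947  0.0235    ]
pos [ 0.542  -0.0295  0.073 ] toolx yaw 102.93 tilt 0.05 shift mm [ 1.4 -0.9 49.5]
```

Call:
step_arm --moves '[{"rx": 0,"ry": 0,"rz": 0,"dx": 1,"dy": -0.8,"dz": 15,"gripper": -1},{"rx": 0,"ry": 0,"rz": 0,"dx": 0,"dy": 0,"dz": 15,"gripper": -1},{"rx": 0,"ry": 0,"rz": 0,"dx": 0,"dy": 0,"dz": 10,"gripper": -1},{"rx": 0,"ry": 0,"rz": 0,"dx": 0,"dy": 0,"dz": 5,"gripper": -1},{"rx": 0,"ry": 0,"rz": 0,"dx": 0,"dy": 0,"dz": 2,"gripper": -1},{"rx": 0,"ry": 0,"rz": 0,"dx": 0,"dy": 0,"dz": 1,"gripper": -1},{"rx": 0,"ry": 0,"rz": 0,"dx": 0,"dy": 0,"dz": 0,"gripper": -1}]'

```text
clock: 12.4
tcp_pos: [0.5407, -0.0288, 0.0248]
orientation: [1.957, 2.457, 0.0]
contact_force: [-0.1, -0.5, -3.0]
grip_width: 0.0312
gripper_force: 40.5
```

Call:
step_arm --moves '[{"rx": 0,"ry": 0,"rz": 0,"dx": 0,"dy": 0,"dz": 1,"gripper": -1},{"rx": 0,"ry": 0,"rz": 0,"dx": 0,"dy": 0,"dz": 0.5,"gripper": -1},{"rx": 0,"ry": 0,"rz": 0,"dx": 0,"dy": 0,"dz": 0,"gripper": -1}]'

```text
clock: 12.78
tcp_pos: [0.5404, -0.0288, 0.0231]
orientation: [1.957, 2.458, -0.0]
contact_force: [0.1, 1.0, -2.7]
grip_width: 0.0316
gripper_force: 40.5
```

Call:
step_arm --moves '[{"rx": 0,"ry": 0,"rz": 0,"dx": 0,"dy": 0,"dz": 0.7,"gripper": -1},{"rx": 0,"ry": 0,"rz": 0,"dx": 0,"dy": 0,"dz": 0,"gripper": -1}]'

```text
clock: 13.02
tcp_pos: [0.5405, -0.0288, 0.0229]
orientation: [1.957, 2.457, -0.001]
contact_force: [-2.9, -0.5, 4.4]
grip_width: 0.0313
gripper_force: 41.4
```

Call:
step_arm --moves '[{"rx": 0,"ry": 0,"rz": 0,"dx": 0,"dy": 0,"dz": 0.7,"gripper": -1},{"rx": 0,"ry": 0,"rz": 0,"dx": 0,"dy": 0,"dz": 0,"gripper": -1}]'

```text
clock: 13.28
tcp_pos: [0.5405, -0.0288, 0.0229]
orientation: [1.956, 2.457, -0.001]
contact_force: [-4.8, -1.9, 12.7]
grip_width: 0.0314
gripper_force: 42.6
```

Call:
step_arm --moves '[{"rx": 0,"ry": 0,"rz": 0,"dx": 0,"dy": 0,"dz": -0.8,"gripper": -1},{"rx": 0,"ry": 0,"rz": 0,"dx": 0,"dy": 0,"dz": 0,"gripper": 1},{"rx": 0,"ry": 0,"rz": 0,"dx": 0,"dy": 0,"dz": 0,"gripper": 1},{"rx": 0,"ry": 0,"rz": 0,"dx": 0,"dy": 0,"dz": 0,"gripper": 1},{"rx": 0,"ry": 0,"rz": 0,"dx": 0,"dy": 0,"dz": 0,"gripper": 1},{"rx": 0,"ry": 0,"rz": 0,"dx": 0,"dy": 0,"dz": 0,"gripper": 1},{"rx": 0,"ry": 0,"rz": 0,"dx": 0,"dy": 0,"dz": -20,"gripper": 1},{"rx": 0,"ry": 0,"rz": 0,"dx": 0,"dy": 0,"dz": -40,"gripper": 1},{"rx": 0,"ry": 0,"rz": 0,"dx": 0,"dy": 0,"dz": -40,"gripper": 1},{"rx": 0,"ry": 0,"rz": 0,"dx": 0,"dy": 0,"dz": -20,"gripper": 1},{"rx": 0,"ry": 0,"rz": 0,"dx": 0,"dy": 0,"dz": 0,"gripper": 1},{"rx": 0,"ry": 0,"rz": 0,"dx": 0,"dy": 0,"dz": 0,"gripper": 1}]'

```text
clock: 14.78
tcp_pos: [0.5396, -0.0291, 0.1415]
orientation: [-1.957, -2.456, 0.002]
contact_force: [-0.6, 0.3, -0.4]
grip_width: 0.0851
gripper_force: 0.0
```

Run:
```python
from h import *
f=r.grab_frame("wrist"); cv2.imwrite("pics/w6.png",f); c=cam("wrist"); p,R,o=T()
np.save("c6.npy",np.array([c,p,R],object),allow_pickle=True)
g=cv2.cvtColor(f,cv2.COLOR_BGR2HSV)
pc=proj(c,[[.5405,-.0288,.065]])[0]; print("block top expected",pc, o["joints"])
# dark holes near the block top
m=np.zeros(f.shape[:2],np.uint8); x,y=pc.astype(int); m[y-30:y+30,x-45:x+45]=1
d=((g[...,2]<75)&(m>0)).astype(np.uint8)
n,l,s,ce=cv2.connectedComponentsWithStats(d)
for i in range(1,n):
    if s[i,4]>15: w=onz(c,[ce[i]],.065)[0]; print(s[i],ce[i].round(1),w.round(4),(R.T@(w-p)*1000).round(1))
```

```text
block top expected [324.31090264 203.7990171 ] [ 0.52704533  0.44712392 -0.74079766  1.91205492  0.37310439  0.92638464
 -0.16842097]
[284 173  14  13 146] [290.5 178.6] [ 0.5104 -0.0147  0.065 ] [ 20.4 -25.   76.2]
[352 173  15  24 150] [358.5 183.8] [ 0.5629 -0.0069  0.065 ] [16.3 28.  76.1]
[310 179  27   3  67] [323.2 179.9] [ 0.5353 -0.01    0.065 ] [19.5  0.4 76.2]
[288 193  18  40 289] [294.3 212.4] [ 0.5186 -0.0413  0.065 ] [ -7.3 -22.9  76.2]
[310 199  12  12 119] [315.4 204.3] [ 0.5337 -0.0308  0.065 ] [-0.5 -5.9 76.2]
[325 200   9   9  59] [328.6 204.1] [ 0.5439 -0.0283  0.065 ] [-0.3  4.6 76.2]
[337 202   6   6  30] [339.3 204.2] [ 0.5522 -0.0264  0.065 ] [-0.4 13.2 76.1]
[352 204   6  10  31] [354.2 208.3] [ 0.5646 -0.0271  0.065 ] [-3.8 25.1 76.1]
[352 222   6   8  30] [354.3 225.6] [ 0.5684 -0.0415  0.065 ] [-18.7  25.6  76.1]
```

The block stands on the bed and has been let go; its hole row is straight along tool y. Next I'll look at the guard opening and knob from closer, numerically.

Call:
step_arm --moves '[{"rx": 0,"ry": 0,"rz": 0,"dx": -35,"dy": 0,"dz": 0,"gripper": -0.15},{"rx": 0,"ry": 0,"rz": 0,"dx": -45,"dy": 0,"dz": 0,"gripper": -0.15},{"rx": 0,"ry": 0,"rz": 0,"dx": -25,"dy": 0,"dz": -10,"gripper": -0.15},{"rx": 0,"ry": 0,"rz": 0,"dx": 0,"dy": 0,"dz": 0,"gripper": -0.15},{"rx": 0,"ry": 0,"rz": 0,"dx": 0,"dy": 0,"dz": 0,"gripper": -0.15}]'

```text
clock: 15.45
tcp_pos: [0.5632, -0.1296, 0.1514]
orientation: [-1.954, -2.457, 0.0]
contact_force: [0.8, 0.7, -0.2]
grip_width: 0.0363
gripper_force: 0.0
```

Run:
```python
from h import *
import pickle
f=r.grab_frame("wrist"); cv2.imwrite("pics/w7.png",f); c=cam("wrist"); p,R,o=T()
pickle.dump((c,p,R),open("c7.pkl","wb"))
print(o["grip_width"],o["joints"],p)
g=cv2.cvtColor(f,cv2.COLOR_BGR2HSV)
k=proj(c,[[.5705,-.1625,.082]])[0]; print("opening expected",k)
m=((g[...,1]<45)&(g[...,2]>165)).astype(np.uint8)
n,l,s,ce=cv2.connectedComponentsWithStats(m)
for i in range(1,n):
    if s[i,4]>150: print(s[i],ce[i])
K=proj(c,[[.5705+.045*np.cos(a),-.1625+.045*np.sin(a),.082] for a in np.linspace(0,6.28,9)]); print(K.round(0).tolist())
cv2.imwrite("pics/w7c.png",cv2.resize(f[100:400,120:520],(800,600)))
```

```text
0.03638259848693098 [ 0.66304474  0.48611463 -0.71199409  1.81810804  0.37543134  0.9784249
  0.02217935] [ 0.56327233 -0.12927853  0.15159572]
opening expected [322.26782706 246.44268394]
[377   8  14  14 157] [383.82802548  14.46496815]
[296  20  57  18 719] [325.91794159  28.57858136]
[303  41  50  86 692] [336.24277457 101.74855491]
[306  52  40  29 583] [328.86963979  62.89193825]
[ 549  133   91   31 1373] [610.69045885 149.96795339]
[316 136  16  22 286] [323.50699301 146.63636364]
[ 250  179  148   76 4879] [322.58844025 202.20455011]
[312 283  53  23 739] [341.09336942 297.91069012]
[[376.0, 258.0], [371.0, 219.0], [335.0, 194.0], [291.0, 201.0], [267.0, 235.0], [276.0, 272.0], [310.0, 293.0], [350.0, 288.0], [376.0, 258.0]]
```

View pics/w7c.png

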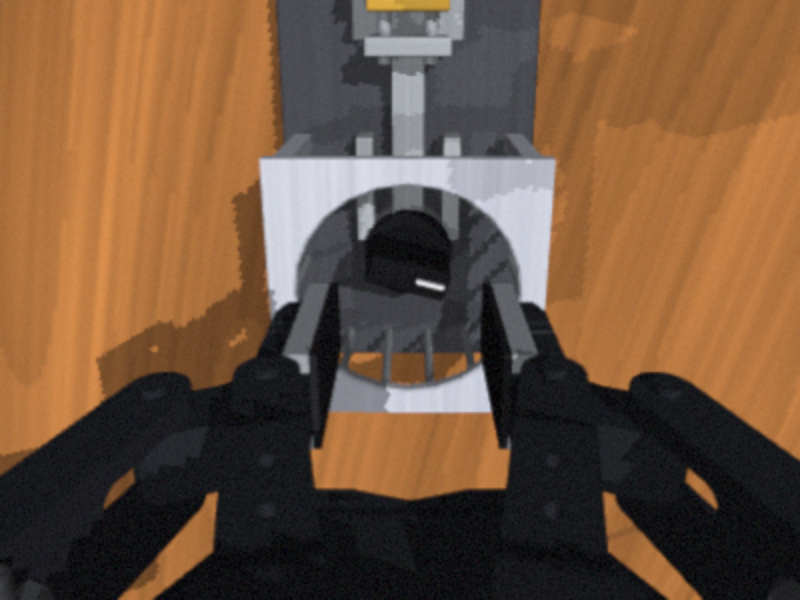

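The crop shows the guard's front corners at crop (260,158) and (555,158). The opening spans columns 297–520 and rows 185–387. The black knob bar has a white mark running (416,282)→(444,289), so the bar is tilted about 14° clockwise.

Run:
```python
from h import *
import pickle
c,p,R=pickle.load(open("c7.pkl","rb"))
f=cv2.imread("pics/w7.png"); g=cv2.cvtColor(f,cv2.COLOR_BGR2HSV)
m=((g[...,1]<60)&(g[...,2]>150))
# opening rim: upper arc, first non-bright row below the plate per column; plus bottom arc
P=[]
for col in range(290,360,5):
    row=185
    while m[row,col] and row<240: row+=1
    P.append((col,row-.5))
    row=303
    if 295<col<352:
        while m[row,col] and row>260: row-=1
        if row<300: P.append((col,row+.5))
P+= [(268.5,235),(380,235)]
W=onz(c,P,.082)[:,:2]
from scipy.optimize import least_squares
s=least_squares(lambda x:np.hypot(W[:,0]-x[0],W[:,1]-x[1])-.045,[.57,-.1625],loss="soft_l1",f_scale=.001); print("opening",s.x,"res mm",(s.fun*1000).round(1))
C=onz(c,[(250,179),(397.5,179)],.082); print("front corners tool",[(R.T@(x-p)*1000).round(1) for x in C])
M=onz(c,[(120+416/2,100+282/2),(120+444/2,100+289/2)],.067); e=M[1]-M[0]; print("mark",M,np.degrees(np.arctan2(e[1],e[0])),"len",np.linalg.norm(e)*1000)
for n,x in(("front mid",C.mean(0)),): print(n, x[:2]-R[:2,0]*.056)
np.set_printoptions(precision=4); plan([*s.x,.145])
```

```text
opening [ 0.57163805 -0.161591  ] res mm [-0.1  0.5  0.2  0.3  0.   0.1  0.3  0.4 -0.2  0.4  0.7 -0.2 -0.  -0.4
 -0.3 -0.3 -0.2 -0.5  0.4  0.3  0.5  0.1  0.2  0.8]
front corners tool [array([ 21.7, -54.9,  69.7]), array([21.7, 56.7, 69.6])]
mark [[ 0.5755993  -0.16340981  0.067     ]
 [ 0.58807194 -0.1638877   0.067     ]] -2.194229786434398 len 12.481785927097551
front mid [ 0.5717649  -0.16241519]
pos [ 0.5633 -0.1293  0.1516] toolx yaw 103.06 tilt 0.11 shift mm [-33.4   0.9   6.5]
```

Call:
step_arm --moves '[{"rx": 0,"ry": 0,"rz": 0,"dx": -34,"dy": 1,"dz": 0,"gripper": -0.15},{"rx": 0,"ry": 0,"rz": -10,"dx": 0,"dy": 0,"dz": 0,"gripper": -0.15},{"rx": 0,"ry": 0,"rz": -10,"dx": 0,"dy": 0,"dz": 0,"gripper": -0.15},{"rx": 0,"ry": 0,"rz": -10,"dx": 0,"dy": 0,"dz": 0,"gripper": -0.15},{"rx": 0,"ry": 0,"rz": -10,"dx": 0,"dy": 0,"dz": 0,"gripper": -0.15},{"rx": 0,"ry": 0,"rz": -10,"dx": 0,"dy": 0,"dz": 0,"gripper": -0.15},{"rx": 0,"ry": 0,"rz": -10,"dx": 0,"dy": 0,"dz": 0,"gripper": -0.15},{"rx": 0,"ry": 0,"rz": -10,"dx": 0,"dy": 0,"dz": 0,"gripper": -0.15},{"rx": 0,"ry": 0,"rz": -4.7,"dx": 0,"dy": 0,"dz": 0,"gripper": -0.15},{"rx": 0,"ry": 0,"rz": 0,"dx": 0,"dy": 0,"dz": 0,"gripper": -0.15},{"rx": 0,"ry": 0,"rz": 0,"dx": 0,"dy": 0,"dz": 0,"gripper": -0.15}]'

```text
clock: 16.88
tcp_pos: [0.5724, -0.1632, 0.1523]
orientation: [-0.065, -3.141, -0.0]
contact_force: [0.7, 0.3, 0.2]
grip_width: 0.0363
gripper_force: 0.0
```

Run:
```python
from h import *
plan([.5717,-.1625,.037]); print(r.get_obs()["joints"])
```

```text
pos [ 0.5724 -0.1632  0.1523] toolx yaw 177.62 tilt 0.02 shift mm [  0.7   0.6 115.3]
[ 0.88391117  0.61370757 -0.98830196  1.76651433  0.5758576   1.08197788
  1.22451085]
```

Call:
step_arm --moves '[{"rx": 0,"ry": 0,"rz": 0,"dx": 0.7,"dy": 0.6,"dz": 20,"gripper": -0.15},{"rx": 0,"ry": 0,"rz": 0,"dx": 0,"dy": 0,"dz": 30,"gripper": -0.15},{"rx": 0,"ry": 0,"rz": 0,"dx": 0,"dy": 0,"dz": 20,"gripper": -0.15},{"rx": 0,"ry": 0,"rz": 0,"dx": 0,"dy": 0,"dz": 10,"gripper": -0.15},{"rx": 0,"ry": 0,"rz": 0,"dx": 0,"dy": 0,"dz": 10,"gripper": -0.15},{"rx": 0,"ry": 0,"rz": 0,"dx": 0,"dy": 0,"dz": 5,"gripper": -0.15},{"rx": 0,"ry": 0,"rz": 0,"dx": 0,"dy": 0,"dz": 5,"gripper": -0.15},{"rx": 0,"ry": 0,"rz": 0,"dx": 0,"dy": 0,"dz": 0,"gripper": -0.15}]'

```text
clock: 17.88
tcp_pos: [0.5719, -0.1635, 0.0524]
orientation: [-0.065, -3.141, 0.0]
contact_force: [0.5, -0.7, 1.2]
grip_width: 0.0362
gripper_force: 0.0
```

Call:
step_arm --moves '[{"rx": 0,"ry": 0,"rz": 0,"dx": 0,"dy": 0,"dz": 3,"gripper": -0.15},{"rx": 0,"ry": 0,"rz": 0,"dx": 0,"dy": 0,"dz": 3,"gripper": -0.15},{"rx": 0,"ry": 0,"rz": 0,"dx": 0,"dy": 0,"dz": 2,"gripper": -0.15},{"rx": 0,"ry": 0,"rz": 0,"dx": 0,"dy": 0,"dz": 2,"gripper": -0.15},{"rx": 0,"ry": 0,"rz": 0,"dx": 0,"dy": 0,"dz": 2,"gripper": -0.15},{"rx": 0,"ry": 0,"rz": 0,"dx": 0,"dy": 0,"dz": 0,"gripper": -0.15}]'

```text
clock: 18.62
tcp_pos: [0.5718, -0.1634, 0.0403]
orientation: [-0.065, -3.141, -0.0]
contact_force: [-0.7, 0.1, 1.1]
grip_width: 0.0365
gripper_force: 0.0
```

Call:
step_arm --moves '[{"rx": 0,"ry": 0,"rz": 0,"dx": 0,"dy": 1,"dz": 2,"gripper": -0.15},{"rx": 0,"ry": 0,"rz": 0,"dx": 0,"dy": 0,"dz": 2,"gripper": -0.15},{"rx": 0,"ry": 0,"rz": 0,"dx": 0,"dy": 0,"dz": 1,"gripper": -0.15},{"rx": 0,"ry": 0,"rz": 0,"dx": 0,"dy": 0,"dz": 0,"gripper": -0.15},{"rx": 0,"ry": 0,"rz": 0,"dx": 0,"dy": 0,"dz": 0,"gripper": -1},{"rx": 0,"ry": 0,"rz": 0,"dx": 0,"dy": 0,"dz": 0,"gripper": -1},{"rx": 0,"ry": 0,"rz": 0,"dx": 0,"dy": 0,"dz": 0,"gripper": -1}]' --grip_force 60

```text
clock: 19.5
tcp_pos: [0.572, -0.1633, 0.0358]
orientation: [0.066, 3.141, -0.002]
contact_force: [-2.5, -3.0, 4.4]
grip_width: 0.0127
gripper_force: 60.2
```

Run:
```python
from h import *
p,R,o=T(); print(p,o["contact_force"],o["moment"],o["grip_width"],o["gripper_force"],o["tau"][6]); plan(p)
```

```text
[ 0.57195717 -0.16326696  0.03578201] [-2.51397361 -2.96916978  4.35730236] [-0.49490181  0.31801544  0.01361989] 0.012676802681867614 60.16100585460663 -0.036011477932333946
pos [ 0.572  -0.1633  0.0358] toolx yaw 177.6 tilt 0.07 shift mm [0. 0. 0.]
```

Call:
step_arm --moves '[{"rx": 0,"ry": 0,"rz": 2,"dx": 0,"dy": 0,"dz": 0,"gripper": -1},{"rx": 0,"ry": 0,"rz": 4,"dx": 0,"dy": 0,"dz": 0,"gripper": -1},{"rx": 0,"ry": 0,"rz": 4,"dx": 0,"dy": 0,"dz": 0,"gripper": -1},{"rx": 0,"ry": 0,"rz": 4,"dx": 0,"dy": 0,"dz": 0,"gripper": -1}]'

```text
clock: 20.0
tcp_pos: [0.5719, -0.1637, 0.0358]
orientation: [0.452, 3.109, -0.003]
contact_force: [-1.4, -3.9, 5.2]
grip_width: 0.0128
gripper_force: 60.3
```

```bash
cat > st.py <<'E'
from h import *
p,R,o=T(); print("F",o["contact_force"].round(2),"M",o["moment"].round(3),"tau7",o["tau"][6].round(3),"w",o["grip_width"].round(4),"yaw",np.degrees(np.arctan2(R[1,0],R[0,0])).round(2),p.round(4),"j7",o["joints"][6].round(3),o["clock"])
E
python3 st.py
```

```text
Traceback (most recent call last):
  File "st.py", line 2, in <module>
    p,R,o=T(); print("F",o["contact_force"].round(2),"M",o["moment"].round(3),"tau7",o["tau"][6].round(3),"w",o["grip_width"].round(4),"yaw",np.degrees(np.arctan2(R[1,0],R[0,0])).round(2),p.round(4),"j7",o["joints"][6].round(3),o["clock"])
                                                                                                              ^^^^^^^^^^^^^^^^^^^^^
AttributeError: 'float' object has no attribute 'round'
```

```bash
sed -i 's/o\["grip_width"\].round(4)/round(o["grip_width"],4)/;s/o\["tau"\]\[6\].round(3)/o["tau"].round(2)/' st.py; python3 st.py
```

```text
F [-1.42 -3.95  5.25] M [-0.797  0.367  0.205] tau7 [ -2.   -53.67 -15.28 -17.77  -0.72  -0.94   0.43] w 0.0128 yaw 163.46 [ 0.5719 -0.1637  0.0358] j7 0.896 20.0
```

Call:
step_arm --moves '[{"rx": 0,"ry": 0,"rz": 4,"dx": 0,"dy": 0,"dz": 0,"gripper": -1},{"rx": 0,"ry": 0,"rz": 4,"dx": 0,"dy": 0,"dz": 0,"gripper": -1},{"rx": 0,"ry": 0,"rz": 4,"dx": 0,"dy": 0,"dz": 0,"gripper": -1},{"rx": 0,"ry": 0,"rz": 4,"dx": 0,"dy": 0,"dz": 0,"gripper": -1},{"rx": 0,"ry": 0,"rz": 4,"dx": 0,"dy": 0,"dz": 0,"gripper": -1},{"rx": 0,"ry": 0,"rz": 4,"dx": 0,"dy": 0,"dz": 0,"gripper": -1}]'

```text
clock: 20.75
tcp_pos: [0.5716, -0.1645, 0.0358]
orientation: [1.089, 2.946, -0.005]
contact_force: [-2.7, -6.0, 6.4]
grip_width: 0.0129
gripper_force: 60.4
```

```bash
python3 st.py
```

```text
F [-2.69 -6.03  6.39] M [-1.119  0.566  0.219] tau7 [ -2.93 -53.26 -14.35 -18.3   -0.98  -1.33   0.42] w 0.0129 yaw 139.43 [ 0.5716 -0.1645  0.0358] j7 0.533 20.75
```

Call:
step_arm --moves '[{"rx": 0,"ry": 0,"rz": 4,"dx": 0,"dy": 0,"dz": 0,"gripper": -1},{"rx": 0,"ry": 0,"rz": 4,"dx": 0,"dy": 0,"dz": 0,"gripper": -1},{"rx": 0,"ry": 0,"rz": 4,"dx": 0,"dy": 0,"dz": 0,"gripper": -1},{"rx": 0,"ry": 0,"rz": 4,"dx": 0,"dy": 0,"dz": 0,"gripper": -1},{"rx": 0,"ry": 0,"rz": 4,"dx": 0,"dy": 0,"dz": 0,"gripper": -1},{"rx": 0,"ry": 0,"rz": 2,"dx": 0,"dy": 0,"dz": 0,"gripper": -1},{"rx": 0,"ry": 0,"rz": 2,"dx": 0,"dy": 0,"dz": 0,"gripper": -1}]'

```text
clock: 21.62
tcp_pos: [0.5709, -0.1651, 0.0358]
orientation: [1.677, 2.656, -0.006]
contact_force: [-4.8, -6.3, 6.9]
grip_width: 0.0126
gripper_force: 60.6
```

```bash
python3 st.py
```

```text
F [-4.85 -6.34  6.87] M [-1.352  0.974  0.258] tau7 [ -3.96 -52.8  -13.02 -19.09  -1.19  -1.87   0.08] w 0.0126 yaw 115.48 [ 0.5709 -0.1651  0.0358] j7 0.175 21.625
```

Call:
step_arm --moves '[{"rx": 0,"ry": 0,"rz": 2,"dx": -0.3,"dy": -0.6,"dz": 0,"gripper": -1},{"rx": 0,"ry": 0,"rz": 2,"dx": -0.3,"dy": -0.6,"dz": 0,"gripper": -1},{"rx": 0,"ry": 0,"rz": 2,"dx": -0.3,"dy": -0.6,"dz": 0,"gripper": -1},{"rx": 0,"ry": 0,"rz": 2,"dx": 0,"dy": 0,"dz": 0,"gripper": -1},{"rx": 0,"ry": 0,"rz": 2,"dx": 0,"dy": 0,"dz": 0,"gripper": -1},{"rx": 0,"ry": 0,"rz": 2,"dx": 0,"dy": 0,"dz": 0,"gripper": -1}]'

```text
clock: 22.38
tcp_pos: [0.5705, -0.1653, 0.0358]
orientation: [1.944, 2.466, -0.002]
contact_force: [-2.7, -5.1, 6.5]
grip_width: 0.0125
gripper_force: 60.4
```

```bash
python3 st.py
```

```text
F [-2.7  -5.09  6.46] M [-1.1    0.603  0.189] tau7 [ -2.95 -53.22 -11.35 -18.64  -1.08  -1.2    0.08] w 0.0125 yaw 103.5 [ 0.5705 -0.1653  0.0358] j7 -0.001 22.375
```

Call:
step_arm --moves '[{"rx": 0,"ry": 0,"rz": 2,"dx": 0,"dy": 0,"dz": 0,"gripper": -1},{"rx": 0,"ry": 0,"rz": 2,"dx": 0,"dy": 0,"dz": 0,"gripper": -1},{"rx": 0,"ry": 0,"rz": 2,"dx": 0,"dy": 0,"dz": 0,"gripper": -1},{"rx": 0,"ry": 0,"rz": 2,"dx": 0,"dy": 0,"dz": 0,"gripper": -1},{"rx": 0,"ry": 0,"rz": 2,"dx": 0,"dy": 0,"dz": 0,"gripper": -1}]'

```text
clock: 23.0
tcp_pos: [0.5701, -0.1654, 0.0357]
orientation: [2.152, 2.288, -0.003]
contact_force: [-4.4, -5.7, 8.4]
grip_width: 0.0128
gripper_force: 60.6
```

```bash
python3 st.py
```

```text
F [-4.43 -5.72  8.36] M [-1.159  0.813  0.263] tau7 [ -3.12 -52.88 -10.73 -19.09  -1.06  -1.48   0.08] w 0.0128 yaw 93.49 [ 0.5701 -0.1654  0.0357] j7 -0.148 23.0
```

Call:
step_arm --moves '[{"rx": 0,"ry": 0,"rz": 2,"dx": -0.6,"dy": -0.5,"dz": 0,"gripper": -1},{"rx": 0,"ry": 0,"rz": 2,"dx": -0.6,"dy": -0.5,"dz": 0,"gripper": -1},{"rx": 0,"ry": 0,"rz": 1.5,"dx": 0,"dy": 0,"dz": 0,"gripper": -1},{"rx": 0,"ry": 0,"rz": 1.5,"dx": 0,"dy": 0,"dz": 0,"gripper": -1}]'

```text
clock: 23.5
tcp_pos: [0.5698, -0.1654, 0.0358]
orientation: [2.287, 2.153, -0.0]
contact_force: [-2.7, -2.7, 5.7]
grip_width: 0.0125
gripper_force: 60.4
```

```bash
python3 st.py
```

```text
F [-2.7  -2.74  5.75] M [-0.681  0.45   0.217] tau7 [-1.650e+00 -5.379e+01 -8.800e+00 -1.893e+01 -6.900e-01 -8.100e-01
  1.000e-02] w 0.0125 yaw 86.57 [ 0.5698 -0.1654  0.0358] j7 -0.249 23.5
```

Call:
step_arm --moves '[{"rx": 0,"ry": 0,"rz": 1.5,"dx": 0,"dy": 0,"dz": 0,"gripper": -1},{"rx": 0,"ry": 0,"rz": 1.5,"dx": 0,"dy": 0,"dz": 0,"gripper": -1}]'

```text
clock: 23.75
tcp_pos: [0.5697, -0.1654, 0.0358]
orientation: [2.342, 2.093, -0.0]
contact_force: [-2.3, -3.0, 7.3]
grip_width: 0.0127
gripper_force: 60.4
```

```bash
python3 st.py
```

```text
F [-2.26 -3.02  7.25] M [-0.614  0.488  0.238] tau7 [-1.680e+00 -5.366e+01 -8.590e+00 -1.907e+01 -6.700e-01 -9.000e-01
  1.000e-02] w 0.0127 yaw 83.57 [ 0.5697 -0.1654  0.0358] j7 -0.293 23.75
```

Call:
step_arm --moves '[{"rx": 0,"ry": 0,"rz": 1.5,"dx": 0,"dy": 0,"dz": 0,"gripper": -1},{"rx": 0,"ry": 0,"rz": 1.5,"dx": 0,"dy": 0,"dz": 0,"gripper": -1}]'

```text
clock: 24.0
tcp_pos: [0.5696, -0.1654, 0.0358]
orientation: [2.396, 2.031, -0.001]
contact_force: [-2.7, -2.7, 7.0]
grip_width: 0.0125
gripper_force: 60.5
```

```bash
python3 st.py
```

```text
F [-2.67 -2.73  6.98] M [-0.672  0.577  0.22 ] tau7 [-1.700e+00 -5.354e+01 -8.360e+00 -1.921e+01 -6.500e-01 -9.900e-01
  1.000e-02] w 0.0125 yaw 80.57 [ 0.5696 -0.1654  0.0358] j7 -0.337 24.0
```

Call:
step_arm --moves '[{"rx": 0,"ry": 0,"rz": 1.5,"dx": 0,"dy": 0,"dz": 0,"gripper": -1},{"rx": 0,"ry": 0,"rz": 1.5,"dx": 0,"dy": 0,"dz": 0,"gripper": -1}]'

```text
clock: 24.25
tcp_pos: [0.5695, -0.1654, 0.0357]
orientation: [2.449, 1.968, -0.001]
contact_force: [-2.7, -2.5, 6.8]
grip_width: 0.0128
gripper_force: 60.5
```

```bash
python3 st.py
```

```text
F [-2.68 -2.47  6.78] M [-0.676  0.611  0.26 ] tau7 [-1.710e+00 -5.342e+01 -8.130e+00 -1.935e+01 -6.300e-01 -1.080e+00
  1.000e-02] w 0.0128 yaw 77.57 [ 0.5695 -0.1654  0.0357] j7 -0.381 24.25
```

Call:
step_arm --moves '[{"rx": 0,"ry": 0,"rz": 1.5,"dx": 0,"dy": 0,"dz": 0,"gripper": -1},{"rx": 0,"ry": 0,"rz": 1.5,"dx": 0,"dy": 0,"dz": 0,"gripper": -1}]'

```text
clock: 24.5
tcp_pos: [0.5694, -0.1654, 0.0358]
orientation: [2.5, 1.903, -0.001]
contact_force: [-3.7, -3.1, 7.6]
grip_width: 0.0123
gripper_force: 60.6
```

```bash
python3 st.py
```

```text
F [-3.7  -3.13  7.6 ] M [-0.62   0.661  0.159] tau7 [-1.710e+00 -5.330e+01 -7.900e+00 -1.949e+01 -6.100e-01 -1.170e+00
  1.000e-02] w 0.0123 yaw 74.56 [ 0.5694 -0.1654  0.0358] j7 -0.425 24.5
```

Call:
step_arm --moves '[{"rx": 0,"ry": 0,"rz": 1,"dx": 0,"dy": 0,"dz": 0,"gripper": -1},{"rx": 0,"ry": 0,"rz": 1,"dx": 0,"dy": 0,"dz": 0,"gripper": -1}]'

```text
clock: 24.75
tcp_pos: [0.5693, -0.1653, 0.0358]
orientation: [2.532, 1.86, -0.001]
contact_force: [-3.4, -3.5, 8.0]
grip_width: 0.0126
gripper_force: 60.6
```

```bash
python3 st.py
```

```text
F [-3.41 -3.48  7.96] M [-0.617  0.725  0.175] tau7 [ -1.8  -53.26  -7.7  -19.56  -0.62  -1.23  -0.07] w 0.0126 yaw 72.58 [ 0.5693 -0.1653  0.0358] j7 -0.454 24.75
```

Call:
step_arm --moves '[{"rx": 0,"ry": 0,"rz": 1.5,"dx": 0,"dy": 0,"dz": 0,"gripper": -1},{"rx": 0,"ry": 0,"rz": 1.5,"dx": 0,"dy": 0,"dz": 0,"gripper": -1}]'

```text
clock: 25.0
tcp_pos: [0.5692, -0.1653, 0.0357]
orientation: [-2.58, -1.792, 0.002]
contact_force: [-3.2, -2.7, 8.9]
grip_width: 0.0124
gripper_force: 60.7
```

```bash
python3 st.py
```

```text
F [-3.17 -2.69  8.9 ] M [-0.634  0.811  0.261] tau7 [ -1.69 -53.11  -7.5  -19.71  -0.58  -1.32   0.  ] w 0.0124 yaw 69.57 [ 0.5692 -0.1653  0.0357] j7 -0.498 25.0
```

Call:
step_arm --moves '[{"rx": 0,"ry": 0,"rz": 1.5,"dx": 0,"dy": 0,"dz": 0,"gripper": -1},{"rx": 0,"ry": 0,"rz": 1.5,"dx": 0,"dy": 0,"dz": 0,"gripper": -1}]'

```text
clock: 25.25
tcp_pos: [0.5691, -0.1653, 0.0357]
orientation: [-2.626, -1.724, 0.002]
contact_force: [-5.1, -2.3, 7.7]
grip_width: 0.0128
gripper_force: 60.7
```

```bash
python3 st.py
```

```text
F [-5.05 -2.3   7.69] M [-0.589  0.883  0.196] tau7 [-1.660e+00 -5.299e+01 -7.230e+00 -1.985e+01 -5.800e-01 -1.410e+00
 -3.000e-02] w 0.0128 yaw 66.57 [ 0.5691 -0.1653  0.0357] j7 -0.541 25.25
```

```bash
sed -i 's/"tau7",o\["tau"\].round(2)/"tau7",round(o["tau"][6],4)/' st.py; python3 st.py
```

```text
F [-5.05 -2.3   7.69] M [-0.589  0.883  0.196] tau7 -0.0276 w 0.0128 yaw 66.57 [ 0.5691 -0.1653  0.0357] j7 -0.541 25.25
```

Call:
step_arm --moves '[{"rx": 0,"ry": 0,"rz": 1.5,"dx": 0,"dy": 0,"dz": 0,"gripper": -1},{"rx": 0,"ry": 0,"rz": 1.5,"dx": 0,"dy": 0,"dz": 0,"gripper": -1}]'

```text
clock: 25.5
tcp_pos: [0.569, -0.1652, 0.0357]
orientation: [-2.67, -1.655, 0.002]
contact_force: [-5.3, -2.6, 6.8]
grip_width: 0.0124
gripper_force: 60.8
```

```bash
python3 st.py
```

```text
F [-5.31 -2.65  6.83] M [-0.57   0.913  0.341] tau7 -0.0576 w 0.0124 yaw 63.58 [ 0.569  -0.1652  0.0357] j7 -0.585 25.5
```

Call:
step_arm --moves '[{"rx": 0,"ry": 0,"rz": 1.5,"dx": 0,"dy": 0,"dz": 0,"gripper": -1},{"rx": 0,"ry": 0,"rz": 1.5,"dx": 0,"dy": 0,"dz": 0,"gripper": -1}]'

```text
clock: 25.75
tcp_pos: [0.5689, -0.1652, 0.0358]
orientation: [-2.712, -1.585, 0.002]
contact_force: [-5.0, -1.4, 8.1]
grip_width: 0.0126
gripper_force: 60.9
```

```bash
python3 st.py
```

```text
F [-4.99 -1.42  8.13] M [-0.584  1.012  0.348] tau7 -0.0876 w 0.0126 yaw 60.59 [ 0.5689 -0.1652  0.0358] j7 -0.629 25.75
```

tau7 at constant speed is clean: a steady −0.010 N·m per degree since about yaw 70°, so the pad force is about 10 N now. I need about 2° more.

Call:
step_arm --moves '[{"rx": 0,"ry": 0,"rz": 1.5,"dx": 0,"dy": 0,"dz": 0,"gripper": -1},{"rx": 0,"ry": 0,"rz": 0.7,"dx": 0,"dy": 0,"dz": 0,"gripper": -1},{"rx": 0,"ry": 0,"rz": 0,"dx": 0,"dy": 0,"dz": 0,"gripper": -1},{"rx": 0,"ry": 0,"rz": 0,"dx": 0,"dy": 0,"dz": 0,"gripper": -1}]'

```text
clock: 26.25
tcp_pos: [0.5688, -0.1652, 0.0357]
orientation: [-2.742, -1.533, 0.002]
contact_force: [-4.6, -2.3, 8.5]
grip_width: 0.0125
gripper_force: 60.9
```

```bash
python3 st.py
```

```text
F [-4.56 -2.31  8.52] M [-0.564  1.023  0.193] tau7 -0.2442 w 0.0125 yaw 58.42 [ 0.5688 -0.1652  0.0357] j7 -0.66 26.25
```

Call:
step_arm --moves '[{"rx": 0,"ry": 0,"rz": 0,"dx": -1,"dy": -0.7,"dz": 0,"gripper": -1},{"rx": 0,"ry": 0,"rz": 0,"dx": 0,"dy": 0,"dz": 0,"gripper": -1},{"rx": 0,"ry": 0,"rz": 0,"dx": 0,"dy": 0,"dz": 0,"gripper": -0.3},{"rx": 0,"ry": 0,"rz": 0,"dx": 0,"dy": 0,"dz": 0,"gripper": -0.3},{"rx": 0,"ry": 0,"rz": 0,"dx": 0,"dy": 0,"dz": 0,"gripper": -0.3},{"rx": 0,"ry": 0,"rz": 0,"dx": 0,"dy": 0,"dz": 0,"gripper": -0.3}]'

```text
clock: 27.0
tcp_pos: [0.5686, -0.1655, 0.0353]
orientation: [-2.742, -1.533, -0.0]
contact_force: [0.3, -0.3, -0.8]
grip_width: 0.0299
gripper_force: 0.0
```

```bash
python3 st.py
```

```text
F [ 0.33 -0.28 -0.82] M [0.056 0.038 0.028] tau7 -0.0018 w 0.0299 yaw 58.44 [ 0.5686 -0.1655  0.0353] j7 -0.659 27.0
```

Released cleanly. Lifting out, then a numeric check of the block and pad.

Call:
step_arm --moves '[{"rx": 0,"ry": 0,"rz": 0,"dx": 0,"dy": 0,"dz": -5,"gripper": -0.3},{"rx": 0,"ry": 0,"rz": 0,"dx": 0,"dy": 0,"dz": -10,"gripper": -0.3},{"rx": 0,"ry": 0,"rz": 0,"dx": 0,"dy": 0,"dz": -20,"gripper": -0.3},{"rx": 0,"ry": 0,"rz": 0,"dx": 0,"dy": 0,"dz": -30,"gripper": -0.3},{"rx": 0,"ry": 0,"rz": 0,"dx": 0,"dy": 0,"dz": -40,"gripper": -0.3},{"rx": 0,"ry": 0,"rz": 0,"dx": 0,"dy": 0,"dz": -30,"gripper": -0.3},{"rx": 0,"ry": 0,"rz": 0,"dx": 0,"dy": 0,"dz": 0,"gripper": -0.3},{"rx": 0,"ry": 0,"rz": 0,"dx": 0,"dy": 0,"dz": 0,"gripper": -0.3}]'

```text
clock: 28.0
tcp_pos: [0.5682, -0.1658, 0.1708]
orientation: [2.742, 1.533, -0.0]
contact_force: [-0.3, -0.0, -1.1]
grip_width: 0.0299
gripper_force: 0.0
```

Run:
```python
from h import *
f=r.grab_frame("wrist"); cv2.imwrite("pics/w9.png",f); c=cam("wrist"); p,R,o=T()
yc=np.radians(12.9); X=np.array([np.cos(yc),np.sin(yc)]); Y=np.array([-X[1],X[0]]); k=np.array([.5705,-.163]); t0=k+Y*.085
def cl(w): d=w[:2]-t0; return np.array([d@X,d@Y])*1000
g=cv2.cvtColor(f,cv2.COLOR_BGR2HSV)
b=((g[...,0]>15)&(g[...,0]<32)&(g[...,1]>130)).astype(np.uint8)
n,l,s,ce=cv2.connectedComponentsWithStats(b)
for i in range(1,n):
    if s[i,4]>40: print("brass",s[i],cl(onz(c,[ce[i]],.05)[0]))
pc=proj(c,[[*(t0+Y*.059),.065]])[0]; print("block expected px",pc)
x,y=pc.astype(int); m=np.zeros(b.shape,np.uint8); m[max(0,y-45):y+45,max(0,x-45):x+45]=1
d=((g[...,2]<75)&(m>0)).astype(np.uint8)
n,l,s,ce=cv2.connectedComponentsWithStats(d)
for i in range(1,n):
    if s[i,4]>15: print("dark",s[i],cl(onz(c,[ce[i]],.065)[0]).round(1))
print(o["contact_force"],p)
```

```text
brass [202  62  37  35 573] [ 2.35205872 44.92899676]
block expected px [198.44285459  67.24441756]
dark [153  22  90  49 953] [18.2 69.9]
dark [205  36  15  12  90] [22.5 63.3]
dark [202  49   7   7  38] [12.5 62.4]
dark [194  56  10  10  70] [ 3.9 62.2]
dark [198  57  36  31 234] [ 5.4 48.5]
dark [184  64  13  14 135] [-6.6 62.2]
dark [210  69  30  29 202] [ 6.1 36. ]
dark [177  72  43  40 450] [-17.9  46.8]
dark [153  76   9  17  58] [-34.3  74.6]
dark [222  87  21  24 118] [ 1.1 22.4]
[ 0.32597922  0.25583853 -1.08101348] [ 0.56789993 -0.16570229  0.17009851]
```

```bash
python3 -c "
from bench import r
print(r.hand_in())"
```

```text
the job is handed in; nothing more can be done
None
```

I handed the job in: the block stands upright against the stop, about 2 mm off the middle, with a pad force of about 12 N (estimated from wrist torque), and the knob is released and the arm clear; the hand-in gave no verdict.

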